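# Take the nested coffee set apart onto the tray

## Robot

A 6-joint arm with a two-finger parallel gripper is mounted at the origin on the work surface. World frame = base frame: x ahead of the robot, y to its left, z up, the work surface at z = 0. Lengths are in m, angles in degrees, forces in N, time in s.
With the tool pointing down it reaches from about 0.4 to 0.825 m from the base axis. Payload 7 kg.
Tool frame: the origin (TCP) lies between the finger pads; the fingertips stand 19 mm ahead of it and the grasp point (between the pads) is the TCP; z points along the fingers, y is the line along which they close (so a half turn about z gives the same grasp; the last joint's range is limited). The gripper opens to 88 mm and grips with 3 to 60 N. Pads are 19 mm wide; open, the fingers measure 130 mm over their backs; the gripper's body (78 mm by 193 mm) begins 47 mm behind the grasp point.
Start: joints at [82.053, 20.546, 0.682, 0, -70.136, -16.507], TCP at [0.279, 0.614, 0.246] pointing down, gripper open.
Joint ranges: [-176.03, 176.03], [-82.01, 121.73], [-58.28, 71.71], [-173.87, 95.51], [-174.79, -0.11], [-173.66, 173.66]. Speed limits (degrees/s): [136.94, 136.94, 172.46, 180, 180, 180].

## Interface

Orientations are given as [roll, pitch, yaw] about the fixed x, y, z axes, in that order (R = Rz(yaw) Ry(pitch) Rx(roll)).
In Python, from plant import get_obs, snapshot, close_job, spot_in, spot_point gives the robot as it stands.
- The arm moves only by the tool play_rows, never from a script. Its argument "plan" is a list of rows, each a list of 6 numbers: the shift along the tool's x, y, z in cm, then the turn, a rotation vector about the tool's x, y, z in degrees. A call has 1 to 20 rows; each row shifts and turns the commanded pose from where the row before left it, along the tool's axes as they then stand; what a row does not reach is not made up. A row lasts 1/12 s, in which the tool goes at most 41.7 mm and 7.16 degrees, less where a joint would pass 70% of its speed; a pose out of reach is approached as far as the arm can. A call is refused whole if a number of a shift passes 4.17 or a number of a turn 7.16, either way. A call with a gripper value outside its range is refused whole. "grip" is the finger opening in cm, from 0 to 8.76, set as the call begins (left out, the last holds). The fingers move at their own pace and stop on an object; the grip force is fixed at half the most. Time passes only in rows, so rows that do not move let the fingers close. It gives the time, the measured TCP pose, the force, the opening and the grip force at its end, in the units of the state.
- get_obs(): the state, without advancing time (a new reading comes with each control period).
- snapshot(name): name is "scene" or "side" or "wrist"; returns a dict with "frame" (384x512x3 uint8, red, green, blue), "fx", "fy", "cx", "cy" (pixels), "position" and "attitude" of the camera in the world. Camera axes: x right, y down, z forward; pixel columns grow to the right and rows downward; lengths in m; the calibration is good to about 2 mm. A picture is of the moment at which its call begins. There is no depth.
- close_job(): hands the job in; it is judged then, once.
Trained networks look in the newest picture that a camera, given by its name, has taken for a name from the list of things; names that differ only in an ending like _2 or _b are one class to them, and where a whole thing is asked for, a point or a joint stands for the part that bears it (a point fixed in the world has none). Each returns a list of dicts, best first, with "score" (0 to 1); they miss things now and then, are a little off and sometimes report something else, mostly with a low value. They report only what shows in the picture. A call takes as long as a camera call. They do not tell look-alikes from the thing itself.
- spot_in(camera, thing): "position" ([x, y, z] in m, in world coordinates, good to about 4 mm: the middle of the surface that is visible of it).
- spot_point(camera, thing): "position" ([x, y, z] in m, in world coordinates, good to about 4 mm: a listed point, or the origin of a listed thing).
The state is a dict: "clock": time; "joint_pos": joint angles; "qvel": joint speeds; "tau": joint torques, N m; "tool_pos": TCP position; "orientation": TCP orientation; "force": force on the tool from outside, world axes, zero at the start; "moment": the same for the moment, N m; "opening": finger opening in m; "gripper_force": force on a finger pad.
Only numpy, scipy, OpenCV 4.12 (cv2) and the standard library are available. Lean on these libraries where they do the work, as an engineer would, in place of code of your own. Each camera call takes 0.05 s, during which the arm holds its last target. There are 200 camera calls.

## Task

The tamper stands in a steel dosing cup, which itself stands in a grey ceramic cup. Take the nest apart in reverse order: first lift out the tamper and set it gently upright on the steel tray, then lift out the dosing cup and set it gently upright on the same tray beside the tamper. Leave the ceramic cup standing where it is.

Things in the scene. Friction and masses are not known exactly. Their poses are not given: they have to be found in the camera images.
- tamper: Tamper in the nest: round steel foot 46 mm across, 16 mm high, a neck, then a straight round wooden handle 30 mm across from 42 to 99 mm above the underside; 105 mm tall, about 0.28 kg. Origin: centre of the foot's underside, z up the handle. It stands loose on the dosing cup's floor, its top 45 mm above that cup's rim. The short tamper (78 mm) standing by itself is not meant.
- dosing_cup: Dosing cup of the nest: straight round open steel beaker, 60 mm across, 64 mm high, wall 3 mm, floor 4 mm, about 0.12 kg. Origin: centre of its underside, z out of the mouth. It stands loose on the ceramic cup's inner floor, the upper 32 mm of its wall above the ceramic rim, about 6 mm of play all round. An empty one like it elsewhere is not meant.
- ceramic_cup: Matte grey ceramic cup holding the nest: round, 80 mm across, 38 mm high, mouth 72 mm, floor 6 mm, small ear on its +y side reaching 59 mm from the axis; loose, about 0.22 kg. Origin: centre of its underside on the shelf, z up. Two bystanders up to 78 mm tall (an empty cup of the same kind, the short tamper) stand 120 to 135 mm from it, axis to axis.
- tray: Low rectangular stainless tray, fixed to the shelf: 150 mm along its x, 260 mm along its y, floor 4 mm thick and flat, a thin lip 12 mm high all round (inside 142 by 252 mm), empty. Origin: centre of its underside on the shelf; z up, y along the long side. There is room for the two parts side by side along y.
Mind the look-alikes: they are no part of the job. Leave any blue or turquoise look-alike of the tamper alone.

How it is judged:
By the outcome, as a careful person would: the job done as asked, in the order asked, and still so for the second after the job is handed in, with the robot touching nothing.
It also fails if it takes over 58 s, if anything falls off the work surface, if the arm or the gripper's body presses on something with over 40 N, if the wrist force passes 120 N, or if a joint passes its speed limit or range.

## Working session

There is one attempt and no reset: what is moved stays moved. The work goes in short steps, Python scripts to look and compute and a tool call to move; the robot and the scene stay as the last step left them, time stands still between calls to the robot, and variables do not carry over. Pictures are saved under pics/ and viewed, at most 10 in all, crops included, and the job is handed in when it is done.

Besides the shell and the picture viewer there is one more tool, called as a command line: name --pt "numbers of a row" for each row, then --argument value for the rest. play_rows: Moves the arm, as the interface text tells. Its arguments: {"type":"object","properties":{"plan":{"type":"array","items":{"type":"array","items":{"type":"number"}}},"grip":{"type":"number"}},"required":["plan"]}

```bash
mkdir -p pics; python3 - <<'E'
from plant import *
import cv2,numpy as np
ims=[]
for c in ["scene","side"]:
    s=snapshot(c); ims.append(s["frame"]); print(c,np.round(s["position"],3),s["attitude"],s["fx"],s["cx"],s["cy"])
    for t in ["tamper","dosing_cup","ceramic_cup","tray"]:
        for f in (spot_in,spot_point):
            print(t,f.__name__,[(round(d["score"],2),np.round(d["position"],3).tolist()) for d in f(c,t)])
    cv2.imwrite(f"pics/{c}0.png",s["frame"][:,:,::-1])
o=get_obs();print(o)
E
```

```text
scene [ 0.891 -0.087  0.66 ] [-146.02117684   -0.24831262   71.40409895] 400.7318319609299 257.844757325514 190.1152805050312
tamper call [(0.85, [0.606, 0.194, 0.051]), (0.8, [0.473, 0.328, 0.052]), (0.62, [0.529, 0.103, 0.057]), (0.57, [0.495, 0.218, 0.095]), (0.57, [0.389, 0.281, 0.048])]
tamper call [(0.8, [0.484, 0.226, 0.008]), (0.78, [0.377, 0.287, -0.006]), (0.77, [0.514, 0.107, 0.002]), (0.63, [0.599, 0.201, -0.002])]
dosing_cup call [(0.62, [0.502, 0.213, 0.049])]
dosing_cup call [(0.77, [0.486, 0.223, 0.002])]
ceramic_cup call [(0.63, [0.511, 0.206, 0.028])]
ceramic_cup call [(0.85, [0.489, 0.225, -0.001])]
tray call [(0.88, [0.542, -0.25, 0.007])]
tray call [(0.73, [0.537, -0.243, 0.005])]
side [ 0.176 -0.403  0.603] [-1.36601965e+02 -1.29241475e-01 -3.41761363e+01] 392.8948022320225 252.32685244196526 190.94283950673432
tamper call [(0.9, [0.366, 0.281, 0.052]), (0.81, [0.598, 0.196, 0.065]), (0.71, [0.458, 0.325, 0.051]), (0.69, [0.511, 0.1, 0.053]), (0.59, [0.483, 0.214, 0.098])]
tamper call [(0.95, [0.368, 0.288, 0.005]), (0.82, [0.603, 0.202, -0.0]), (0.81, [0.519, 0
[... 328 characters left out ...]
 [0.541, -0.239, -0.002])]
{'clock': 0.9, 'joint_pos': array([ 8.20518988e+01,  2.05436261e+01,  6.81834544e-01,  2.03074423e-03,
       -7.01341600e+01, -1.65081449e+01]), 'qvel': array([ 0.01545205,  0.01423158, -0.0363869 , -0.00740923, -0.03662233,
       -0.06320397]), 'tau': array([ 9.86639770e-05, -5.82358003e+01,  2.93296373e+01,  7.00249493e+00,
        1.24436067e-02, -2.04428449e-05]), 'tool_pos': array([0.27945668, 0.61442431, 0.24559757]), 'orientation': array([-1.79995576e+02, -6.80849552e-04, -2.44555561e+01]), 'force': array([-0.13555916, -0.51437294,  0.82189455]), 'moment': array([-0.02324188,  0.02630015,  0.0843632 ]), 'gripper_force': 0.0, 'opening': 0.08780038018906468}
```

View pics/scene0.png

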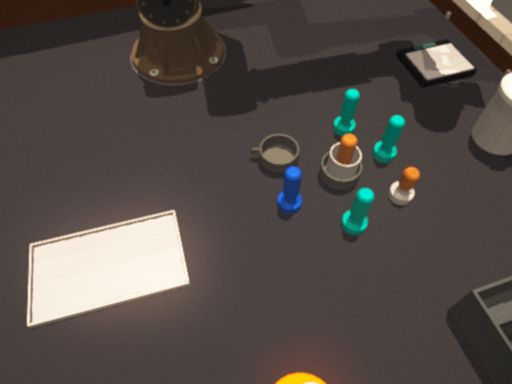

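View pics/side0.png

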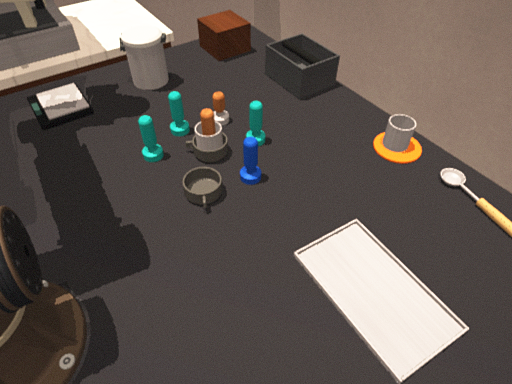

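Candidates (scene pixels): the nest tamper is orange at (347,148), sitting in the steel cup. The others are the short orange tamper (408,180), teal ones (347,110), (392,138) and (358,210), and a blue one (290,188). By the description I choose (347,148).

```bash
cat > h.py <<'E'
from plant import *
import cv2,numpy as np
from scipy.spatial.transform import Rotation as Ro
def ray(s,u,v,z):
    R=Ro.from_euler('xyz',s["attitude"],degrees=True).as_matrix()
    d=R@np.array([(u-s["cx"])/s["fx"],(v-s["cy"])/s["fy"],1]); p=np.array(s["position"])
    return p+d*(z-p[2])/d[2]
def proj(s,P):
    R=Ro.from_euler('xyz',s["attitude"],degrees=True).as_matrix()
    c=(np.atleast_2d(P)-s["position"])@R
    return np.c_[c[:,0]/c[:,2]*s["fx"]+s["cx"],c[:,1]/c[:,2]*s["fy"]+s["cy"]]
def circ(x,y,z,r):
    a=np.linspace(0,2*np.pi,40); return np.c_[x+r*np.cos(a),y+r*np.sin(a),0*a+z]
def draw(s,im,c,k,off=(0,0),col=(0,255,0)):
    cv2.polylines(im,[np.int32((proj(s,c)-off)*k)],True,col,1)
E
python3 - <<'E'
from h import *
out=[]
for c,o in (("scene",(300,110)),("side",(165,80))):
    s=snapshot(c);f=s["frame"];hsv=cv2.cvtColor(f,cv2.COLOR_RGB2HSV)
    m=cv2.inRange(hsv,(5,150,80),(18,255,255))
    n,l,st,ce=cv2.connectedComponentsWithStats(m)
    for i in range(1,n):
        if st[i,4]>30: print(c,"orange",ce[i].round(1),st[i],ray(s,*ce[i],.09).round(4))
    # tray
    g=cv2.inRange(hsv,(0,0,150),(179,70,255)); n,l,st,ce=cv2.connectedComponentsWithStats(g)
    for i in np.argsort(-st[1:,4])[:2]+1:
        b=cv2.boxPoints(cv2.minAreaRect(np.argwhere(l==i)[:,::-1].astype(np.float32)))
        h=cv2.convexHull(np.argwhere(l==i)[:,::-1].astype(np.int32)); q=cv2.approxPolyDP(h,8,True)[:,0]
        print("white",st[i],[(p.tolist(),ray(s,*map(float,p),.008)[:2].round(3).tolist()) for p in q])
    k=5;im=cv2.resize(f[o[1]:o[1]+100,o[0]:o[0]+80],None,fx=k,fy=k,interpolation=2)[:,:,::-1].copy()
    x,y=.487,.222
    draw(s,im,circ(x,y,.07,.03),k,o); draw(s,im,circ(x,y,.038,.04),k,o,(255,0,0)); draw(s,im,circ(x,y,.109,.015),k,o,(255,0,255))
    out.append(im)
cv2.imwrite("pics/nest.png",np.hstack(out))
E
```

```text
scene orange [346.6 148. ] [337 134  21  30 425] [0.4907 0.2235 0.09  ]
scene orange [409.  177.7] [400 167  20  23 346] [0.5868 0.2981 0.09  ]
scene orange [300.4 376.1] [274 372  53  12  86] [ 0.8231 -0.0026  0.09  ]
white [   27   210   163   117 12465] [([175, 211], [0.471, -0.108]), ([187, 284], [0.619, -0.119]), ([27, 325], [0.605, -0.376]), ([30, 243], [0.455, -0.369])]
white [ 408   43   66   36 1182] [([473, 67], [0.295, 0.68]), ([428, 78], [0.295, 0.552]), ([408, 54], [0.2, 0.553]), ([450, 43], [0.195, 0.681])]
side orange [223.   21.2] [198  10  52  23 661] [0.7743 0.6339 0.09  ]
side orange [218.3 101.1] [212  91  13  21 217] [0.5444 0.2754 0.09  ]
side orange [207.1 121.3] [200 108  15  27 315] [0.485 0.223 0.09 ]
side orange [398.3 150.4] [373 132  49  32 315] [ 0.7531 -0.0736  0.09  ]
white [  294   218   175   164 12657] [([468, 329], [0.606, -0.374]), ([400, 381], [0.458, -0.366]), ([294, 252], [0.47, -0.107]), ([356, 218], [0.621, -0.113])]
white [   0    0  174   90 5979] [([172, 31], [0.687, 0.83]), ([171, 41], [0.651, 0.766]), ([0, 89], [0.135, 0.77]), ([0, 71], [0.154, 0.873]), ([58, 7], [0.423, 1.248]), ([135, 0], [0.687, 1.151])]
```

View pics/nest.png

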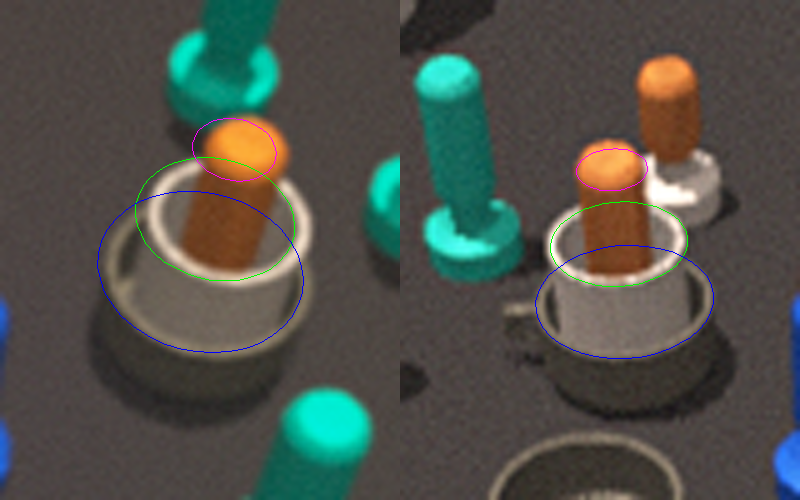

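The crop shows the orange tamper in the steel cup inside the grey eared cup, so the choice holds. The nest axis is at about (0.488, 0.225) and the tray centre at about (0.538, -0.242), its long axis tilted about 3°. Going above the nest with the closing line at 45°, between its neighbours.

play_rows --pt "0 0 -1.7 0 0 6.83" --pt "0 0 -1.7 0 0 6.83" --pt "0 0 -1.6 0 0 6.84" --pt "3.5 1.06 0 0 0 0" --pt "3.5 1.06 0 0 0 0" --pt "3.5 1.06 0 0 0 0" --pt "3.5 1.06 0 0 0 0" --pt "3.5 1.06 0 0 0 0" --pt "3.5 1.06 0 0 0 0" --pt "3.5 1.06 0 0 0 0" --pt "3.5 1.06 0 0 0 0" --pt "3.5 1.06 0 0 0 0" --pt "3.5 1.06 0 0 0 0" --pt "3.5 1.06 0 0 0 0" --pt "3.5 1.06 0 0 0 0" --pt "0 0 1.5 0 0 0" --pt "0 0 1.5 0 0 0" --pt "0 0 1.5 0 0 0" --pt "0 0 0 0 0 0" --pt "0 0 0 0 0 0"

```text
clock: 2.67
tool_pos: [0.4866, 0.2273, 0.2504]
orientation: [179.9, -0.0, -45.0]
force: [0.4, -0.1, -0.3]
opening: 0.0875
gripper_force: 0.0
```

```bash
cat > look.py <<'E'
from h import *
import sys
x,y,name=float(sys.argv[1]),float(sys.argv[2]),sys.argv[3]
s=snapshot("wrist");f=s["frame"];o=get_obs()
print(o["tool_pos"].round(4),o["orientation"].round(2),np.round(s["position"],3),np.round(s["attitude"],1))
hsv=cv2.cvtColor(f,cv2.COLOR_RGB2HSV);m=cv2.inRange(hsv,(5,150,80),(18,255,255))
n,l,st,ce=cv2.connectedComponentsWithStats(m)
for i in range(1,n):
    if st[i,4]>60: print("orange",ce[i].round(1),st[i],ray(s,*ce[i],.115).round(4))
for t in ["tamper","dosing_cup","ceramic_cup"]:
    print(t,[(round(d["score"],2),np.round(d["position"],3).tolist()) for d in spot_point("wrist",t)])
im=f[:,:,::-1].copy()
for z,r,c in ((.07,.03,(0,255,0)),(.038,.04,(255,0,0)),(.109,.015,(255,0,255))): draw(s,im,circ(x,y,z,r),1,(0,0),c)
cv2.imwrite(f"pics/{name}.png",im)
E
python3 look.py .488 .225 w1
```

```text
[0.487  0.2278 0.2513] [-1.7998e+02 -3.0000e-02 -4.4940e+01] [0.539 0.176 0.39 ] [ 1.641e+02 -1.000e-01 -1.349e+02]
tamper [(0.96, [0.374, 0.287, -0.001]), (0.79, [0.6, 0.207, -0.002]), (0.7, [0.49, 0.227, 0.005]), (0.65, [0.522, 0.108, 0.001]), (0.59, [0.467, 0.334, 0.003])]
dosing_cup [(0.77, [0.488, 0.226, 0.006])]
ceramic_cup []
```

View pics/w1.png

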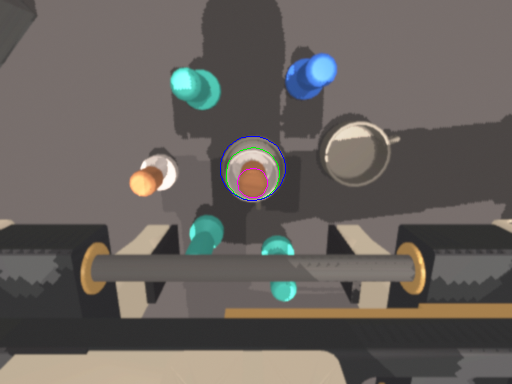

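The overlay of (0.488, 0.2255) fits the cup rim (252,174) and the handle (252,183). The short tamper is at (150,178), clear of the fingers. Descending onto the handle with the fingertips just above the cup rim.

play_rows --pt "0.23 0.09 2 0 0 0" --pt "0 0 2.5 0 0 0" --pt "0 0 2.5 0 0 0" --pt "0 0 2.5 0 0 0" --pt "0 0 2 0 0 0" --pt "0 0 1.6 0 0 0" --pt "0 0 1.2 0 0 0" --pt "0 0 0.8 0 0 0" --pt "0 0 0.5 0 0 0" --pt "0 0 0 0 0 0" --pt "0 0 0 0 0 0"

```text
clock: 3.78
tool_pos: [0.4881, 0.2258, 0.0952]
orientation: [-180.0, -0.0, -44.9]
force: [0.2, -0.3, -0.0]
opening: 0.0878
gripper_force: 0.0
```

play_rows --pt "0 0 0 0 0 0" --pt "0 0 0 0 0 0" --pt "0 0 0 0 0 0" --pt "0 0 0 0 0 0" --pt "0 0 0 0 0 0" --pt "0 0 0 0 0 0" --pt "0 0 0 0 0 0" --pt "0 0 0 0 0 0" --pt "0 0 0 0 0 0" --pt "0 0 0 0 0 0" --grip 2.0

```text
clock: 4.62
tool_pos: [0.4879, 0.2255, 0.0946]
orientation: [-180.0, -0.0, -45.0]
force: [1.0, 1.4, -0.4]
opening: 0.0293
gripper_force: 30.0
```

play_rows --pt "0 0 -0.4 0 0 0" --pt "0 0 -0.7 0 0 0" --pt "0 0 -1 0 0 0" --pt "0 0 -1.2 0 0 0" --pt "0 0 -1.2 0 0 0" --pt "0 0 -1.2 0 0 0" --pt "0 0 -1.2 0 0 0" --pt "0 0 -1.2 0 0 0" --pt "0 0 -1.5 0 0 0" --pt "0 0 -1.5 0 0 0" --pt "0 0 -1.5 0 0 0" --pt "0 0 -1.2 0 0 0" --pt "0 0 -0.6 0 0 0" --pt "0 0 0 0 0 0"

```text
clock: 5.78
tool_pos: [0.4883, 0.2258, 0.2406]
orientation: [-179.8, -0.0, -44.9]
force: [-0.2, 0.4, -3.3]
opening: 0.0291
gripper_force: 30.0
```

```bash
python3 - <<'E'
from h import *
o=get_obs();print(o["tool_pos"],o["opening"])
ims=[]
for c,w in (("scene",(270,60)),("side",(130,30))):
    s=snapshot(c); f=s["frame"][w[1]:w[1]+150,w[0]:w[0]+130,::-1]; ims.append(cv2.resize(f,None,fx=3,fy=3,interpolation=2))
cv2.imwrite("pics/lift.png",np.hstack(ims))
E
```

```text
[0.48826319 0.22577053 0.24063847] 0.029113041142179948
```

View pics/lift.png

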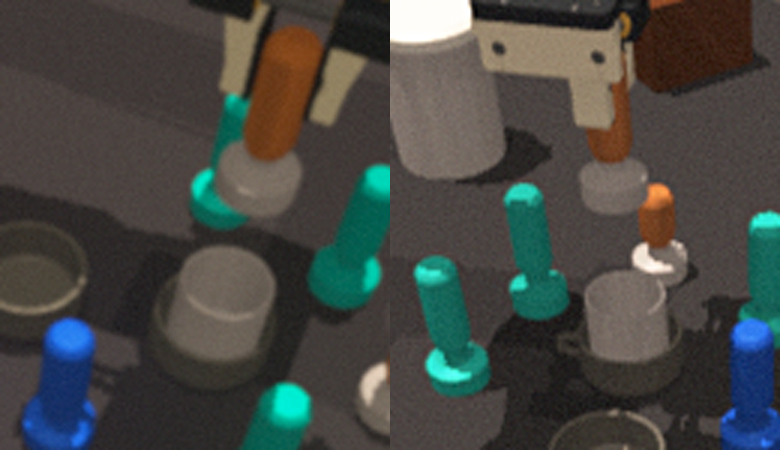

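play_rows --pt "0.75 0.63 0 0 0 0" --pt "1.5 1.26 0 0 0 0" --pt "2.6 2.19 0 0 0 0" --pt "2.6 2.19 0 0 0 0" --pt "2.6 2.19 0 0 0 0" --pt "2.6 2.19 0 0 0 0" --pt "2.6 2.19 0 0 0 0" --pt "2.6 2.19 0 0 0 0" --pt "2.6 2.19 0 0 0 0" --pt "2.6 2.19 0 0 0 0" --pt "2.6 2.19 0 0 0 0" --pt "2.6 2.19 0 0 0 0" --pt "2.6 2.19 0 0 0 0" --pt "2.6 2.19 0 0 0 0" --pt "2.6 2.19 0 0 0 0" --pt "2.6 2.19 0 0 0 0" --pt "1.5 1.26 0 0 0 0" --pt "0.75 0.63 0 0 0 0" --pt "0 0 0 0 0 0" --pt "0 0 0 0 0 0"

```text
clock: 7.55
tool_pos: [0.5331, -0.3074, 0.2373]
orientation: [180.0, 0.1, -45.0]
force: [0.5, 1.6, -3.6]
opening: 0.0294
gripper_force: 30.0
```

play_rows --pt "0 0 0.8 0 0 0" --pt "0 0 1.5 0 0 0" --pt "0 0 2 0 0 0" --pt "0 0 2 0 0 0" --pt "0 0 2 0 0 0" --pt "0 0 2 0 0 0" --pt "0 0 1.4 0 0 0" --pt "0 0 1 0 0 0" --pt "0 0 0.7 0 0 0" --pt "0 0 0.3 0 0 0" --pt "0 0 0.2 0 0 0" --pt "0 0 0 0 0 0" --pt "0 0 0 0 0 0" --pt "0 0 0 0 0 0"

```text
clock: 8.72
tool_pos: [0.5343, -0.3074, 0.1004]
orientation: [-180.0, -0.1, -45.0]
force: [-0.4, 0.6, -3.4]
opening: 0.0296
gripper_force: 30.0
```

play_rows --pt "0 0 0.25 0 0 0" --pt "0 0 0.2 0 0 0" --pt "0 0 0.2 0 0 0" --pt "0 0 0.15 0 0 0" --pt "0 0 0.1 0 0 0" --pt "0 0 0.1 0 0 0" --pt "0 0 0 0 0 0" --pt "0 0 0 0 0 0" --pt "0 0 0 0 0 0"

```text
clock: 9.47
tool_pos: [0.5339, -0.3073, 0.0896]
orientation: [-180.0, -0.0, -45.0]
force: [0.2, -0.8, -3.1]
opening: 0.029
gripper_force: 30.0
```

play_rows --pt "0 0 0.05 0 0 0" --pt "0 0 0.05 0 0 0" --pt "0 0 0 0 0 0" --pt "0 0 0 0 0 0" --pt "0 0 0 0 0 0"

```text
clock: 9.88
tool_pos: [0.5339, -0.3073, 0.0886]
orientation: [-180.0, -0.0, -45.0]
force: [0.8, -0.2, -2.3]
opening: 0.0295
gripper_force: 30.0
```

play_rows --pt "0 0 0.05 0 0 0" --pt "0 0 0.05 0 0 0" --pt "0 0 0 0 0 0" --pt "0 0 0 0 0 0" --pt "0 0 0 0 0 0"

```text
clock: 10.3
tool_pos: [0.5342, -0.3074, 0.0886]
orientation: [-180.0, -0.1, -44.9]
force: [-0.9, 2.7, 5.1]
opening: 0.0293
gripper_force: 30.0
```

Contact: the force went from -3 to +5 N. Release gently, then retract straight up.

play_rows --pt "0 0 0 0 0 0" --pt "0 0 0 0 0 0" --pt "0 0 0 0 0 0" --pt "0 0 0 0 0 0" --grip 3.6

```text
clock: 10.63
tool_pos: [0.534, -0.3073, 0.0875]
orientation: [-180.0, -0.0, -44.9]
force: [0.3, -0.5, 0.1]
opening: 0.0358
gripper_force: 0.0
```

play_rows --pt "0 0 0 0 0 0" --pt "0 0 0 0 0 0" --pt "0 0 0 0 0 0" --pt "0 0 0 0 0 0" --pt "0 0 -0.5 0 0 0" --pt "0 0 -1 0 0 0" --pt "0 0 -2 0 0 0" --pt "0 0 -2.5 0 0 0" --pt "0 0 -2.5 0 0 0" --pt "0 0 -2.5 0 0 0" --pt "0 0 -2 0 0 0" --pt "0 0 -1 0 0 0" --pt "0 0 0 0 0 0" --grip 8.76

```text
clock: 11.72
tool_pos: [0.5351, -0.3078, 0.2311]
orientation: [-179.9, -0.3, -44.9]
force: [1.1, 0.5, -0.2]
opening: 0.0873
gripper_force: 0.0
```

play_rows --pt "-0.75 -0.63 0 0 0 0" --pt "-1.5 -1.26 0 0 0 0" --pt "-2.6 -2.19 0 0 0 0" --pt "-2.6 -2.19 0 0 0 0" --pt "-2.6 -2.19 0 0 0 0" --pt "-2.6 -2.19 0 0 0 0" --pt "-2.6 -2.19 0 0 0 0" --pt "-2.6 -2.19 0 0 0 0" --pt "-2.6 -2.19 0 0 0 0" --pt "-2.6 -2.19 0 0 0 0" --pt "-2.6 -2.19 0 0 0 0" --pt "-2.6 -2.19 0 0 0 0" --pt "-2.6 -2.19 0 0 0 0" --pt "-2.6 -2.19 0 0 0 0" --pt "-2.6 -2.19 0 0 0 0" --pt "-2.6 -2.19 0 0 0 0" --pt "-1.5 -1.26 0 0 0 0" --pt "-0.75 -0.63 0 0 0 0" --pt "0 0 0 0 0 0" --pt "0 0 0 0 0 0"

```text
clock: 13.38
tool_pos: [0.487, 0.2252, 0.2265]
orientation: [179.9, 0.0, -44.9]
force: [-0.1, -0.0, -0.3]
opening: 0.0876
gripper_force: 0.0
```

```bash
python3 look.py .488 .2255 w2; python3 - <<'E'
from h import *
ims=[cv2.resize(cv2.imread("pics/w2.png")[110:250,180:330],None,fx=3,fy=3,interpolation=2)]
for c in ("scene",):
    s=snapshot(c); f=s["frame"][200:340,10:126,::-1]; ims.append(cv2.resize(f,None,fx=3,fy=3,interpolation=2))
cv2.imwrite("pics/w2c.png",np.hstack(ims))
E
```

```text
[0.4872 0.2246 0.2267] [ 1.799e+02  1.000e-02 -4.495e+01] [0.539 0.174 0.366] [ 164.1   -0.2 -134.9]
tamper [(0.98, [0.374, 0.29, -0.001]), (0.93, [0.47, 0.336, 0.003]), (0.88, [0.598, 0.202, 0.004]), (0.68, [0.52, 0.108, 0.004])]
dosing_cup [(0.77, [0.489, 0.226, 0.004])]
ceramic_cup []
```

View pics/w2c.png

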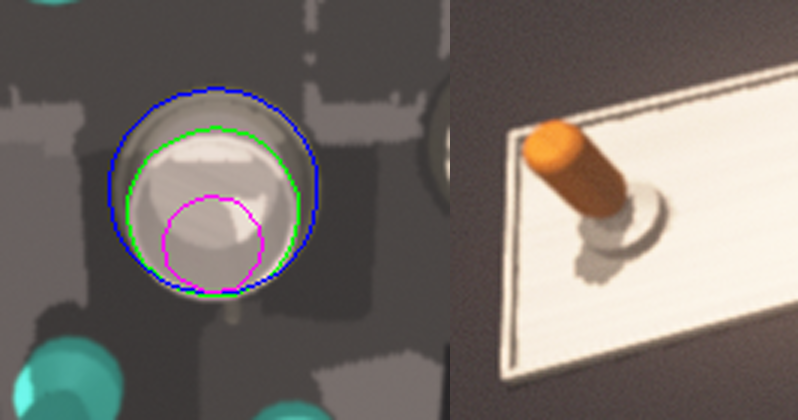

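The rim overlay matches the steel cup and the tamper stands upright on the tray. Descending on the dosing cup with the tips about 4 mm above the ceramic rim.

play_rows --pt "0 -0.1 1.5 0 0 0" --pt "0 0 2.5 0 0 0" --pt "0 0 2.5 0 0 0" --pt "0 0 2.5 0 0 0" --pt "0 0 2 0 0 0" --pt "0 0 1.5 0 0 0" --pt "0 0 1.2 0 0 0" --pt "0 0 1 0 0 0" --pt "0 0 0.7 0 0 0" --pt "0 0 0.5 0 0 0" --pt "0 0 0.3 0 0 0" --pt "0 0 0 0 0 0" --pt "0 0 0 0 0 0" --pt "0 0 0 0 0 0"

```text
clock: 14.8
tool_pos: [0.4888, 0.2264, 0.0662]
orientation: [-179.9, -0.0, -44.9]
force: [0.5, 0.7, 0.4]
opening: 0.0877
gripper_force: 0.0
```

play_rows --pt "0 0.1 0.2 0 0 0" --pt "0 0 0.2 0 0 0" --pt "0 0 0 0 0 0" --pt "0 0 0 0 0 0"

```text
clock: 15.13
tool_pos: [0.4877, 0.2254, 0.0615]
orientation: [180.0, -0.0, -45.0]
force: [-0.1, -0.0, -0.7]
opening: 0.0876
gripper_force: 0.0
```

play_rows --pt "0 0 0 0 0 0" --pt "0 0 0 0 0 0" --pt "0 0 0 0 0 0" --pt "0 0 0 0 0 0" --pt "0 0 0 0 0 0" --pt "0 0 0 0 0 0" --pt "0 0 0 0 0 0" --pt "0 0 0 0 0 0" --grip 5.2

```text
clock: 15.8
tool_pos: [0.4879, 0.2255, 0.0616]
orientation: [-180.0, -0.0, -44.9]
force: [0.7, 0.0, 1.0]
opening: 0.0595
gripper_force: 30.0
```

play_rows --pt "0 0 -0.3 0 0 0" --pt "0 0 -0.5 0 0 0" --pt "0 0 -0.7 0 0 0" --pt "0 0 -0.8 0 0 0" --pt "0 0 -0.8 0 0 0" --pt "0 0 -0.8 0 0 0" --pt "0 0 -1.2 0 0 0" --pt "0 0 -1.6 0 0 0" --pt "0 0 -1.8 0 0 0" --pt "0 0 -1.8 0 0 0" --pt "0 0 -1.8 0 0 0" --pt "0 0 -1.6 0 0 0" --pt "0 0 -1.2 0 0 0" --pt "0 0 -0.6 0 0 0" --pt "0 0 0 0 0 0"

```text
clock: 17.05
tool_pos: [0.4883, 0.2258, 0.2185]
orientation: [-179.8, -0.0, -44.9]
force: [-0.9, 0.2, -1.2]
opening: 0.0601
gripper_force: 30.0
```

```bash
python3 - <<'E'
from h import *
ims=[]
for c,w in (("scene",(270,60)),("side",(130,30))):
    s=snapshot(c); f=s["frame"][w[1]:w[1]+150,w[0]:w[0]+130,::-1]; ims.append(cv2.resize(f,None,fx=3,fy=3,interpolation=2))
cv2.imwrite("pics/lift2.png",np.hstack(ims))
for c in ("scene","side"):
    print([(round(d["score"],2),np.round(d["position"],3).tolist()) for d in spot_point(c,"ceramic_cup")],[(round(d["score"],2),np.round(d["position"],3).tolist()) for d in spot_point(c,"tamper")])
E
```

```text
[(0.56, [0.487, 0.226, -0.001])] [(0.93, [0.597, 0.203, -0.003]), (0.79, [0.516, 0.108, 0.0]), (0.78, [0.532, -0.307, 0.003]), (0.76, [0.466, 0.335, 0.003]), (0.67, [0.376, 0.291, -0.002])]
[(0.89, [0.492, 0.225, -0.0])] [(0.96, [0.533, -0.311, 0.004]), (0.96, [0.519, 0.106, 0.004]), (0.94, [0.463, 0.335, 0.001]), (0.91, [0.604, 0.207, 0.001]), (0.89, [0.367, 0.291, 0.004])]
```

View pics/lift2.png

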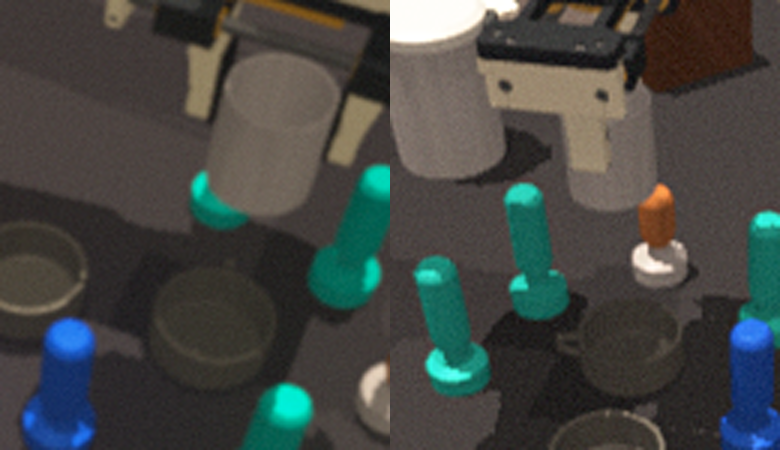

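The cup is held and the ceramic cup stayed put. Carrying it to the tray, 130 mm from the tamper.

play_rows --pt "0.58 0.45 0 0 0 0" --pt "1.17 0.9 0 0 0 0" --pt "2.4 1.83 0 0 0 0" --pt "2.4 1.83 0 0 0 0" --pt "2.4 1.83 0 0 0 0" --pt "2.4 1.83 0 0 0 0" --pt "2.4 1.83 0 0 0 0" --pt "2.4 1.83 0 0 0 0" --pt "2.4 1.83 0 0 0 0" --pt "2.4 1.83 0 0 0 0" --pt "2.4 1.83 0 0 0 0" --pt "2.4 1.83 0 0 0 0" --pt "2.4 1.83 0 0 0 0" --pt "2.4 1.83 0 0 0 0" --pt "1.17 0.9 0 0 0 0" --pt "0.58 0.45 0 0 0 0" --pt "0 0 0 0 0 0" --pt "0 0 0 0 0 0"

```text
clock: 18.85
tool_pos: [0.5416, -0.1778, 0.2163]
orientation: [180.0, 0.0, -45.0]
force: [-0.1, -0.4, -0.6]
opening: 0.0599
gripper_force: 30.0
```

play_rows --pt "0 0 0.8 0 0 0" --pt "0 0 1.5 0 0 0" --pt "0 0 2 0 0 0" --pt "0 0 2 0 0 0" --pt "0 0 2 0 0 0" --pt "0 0 2 0 0 0" --pt "0 0 1.6 0 0 0" --pt "0 0 1.2 0 0 0" --pt "0 0 0.8 0 0 0" --pt "0 0 0.4 0 0 0" --pt "0 0 0.2 0 0 0" --pt "0 0 0 0 0 0" --pt "0 0 0 0 0 0" --pt "0 0 0 0 0 0"

```text
clock: 20.02
tool_pos: [0.5427, -0.1773, 0.0724]
orientation: [-179.9, -0.1, -44.9]
force: [-1.0, 0.2, -1.4]
opening: 0.0597
gripper_force: 30.0
```

play_rows --pt "0 0 0.3 0 0 0" --pt "0 0 0.25 0 0 0" --pt "0 0 0.2 0 0 0" --pt "0 0 0.15 0 0 0" --pt "0 0 0.1 0 0 0" --pt "0 0 0.1 0 0 0" --pt "0 0 0 0 0 0" --pt "0 0 0 0 0 0" --pt "0 0 0 0 0 0"

```text
clock: 20.77
tool_pos: [0.5422, -0.1773, 0.0606]
orientation: [-180.0, -0.0, -45.0]
force: [0.1, 0.2, -1.6]
opening: 0.0601
gripper_force: 30.0
```

play_rows --pt "0 0 0.04 0 0 0" --pt "0 0 0.04 0 0 0" --pt "0 0 0 0 0 0" --pt "0 0 0 0 0 0" --pt "0 0 0 0 0 0"

```text
clock: 21.18
tool_pos: [0.5421, -0.1773, 0.0598]
orientation: [180.0, -0.0, -45.0]
force: [0.9, 0.5, -1.7]
opening: 0.0598
gripper_force: 30.0
```

play_rows --pt "0 0 0.04 0 0 0" --pt "0 0 0.04 0 0 0" --pt "0 0 0 0 0 0" --pt "0 0 0 0 0 0" --pt "0 0 0 0 0 0"

```text
clock: 21.6
tool_pos: [0.5422, -0.1773, 0.0596]
orientation: [-180.0, -0.0, -44.9]
force: [-2.1, 0.8, 5.4]
opening: 0.06
gripper_force: 30.0
```

Contact at the expected height. Release and retract.

play_rows --pt "0 0 0 0 0 0" --pt "0 0 0 0 0 0" --pt "0 0 0 0 0 0" --pt "0 0 0 0 0 0" --grip 6.6

```text
clock: 21.93
tool_pos: [0.5422, -0.1773, 0.0589]
orientation: [180.0, 0.0, -45.0]
force: [0.1, -0.7, 0.0]
opening: 0.0662
gripper_force: 0.0
```

play_rows --pt "0 0 0 0 0 0" --pt "0 0 0 0 0 0" --pt "0 0 0 0 0 0" --pt "0 0 0 0 0 0" --pt "0 0 -0.5 0 0 0" --pt "0 0 -1 0 0 0" --pt "0 0 -2 0 0 0" --pt "0 0 -2.5 0 0 0" --pt "0 0 -2.5 0 0 0" --pt "0 0 -2.5 0 0 0" --pt "0 0 -2.5 0 0 0" --pt "0 0 -2 0 0 0" --pt "0 0 -1 0 0 0" --pt "0 0 0 0 0 0" --grip 8.76

```text
clock: 23.1
tool_pos: [0.5433, -0.1775, 0.2274]
orientation: [-179.8, -0.2, -44.9]
force: [-0.0, -0.2, 0.1]
opening: 0.0877
gripper_force: 0.0
```

```bash
python3 - <<'E'
from h import *
ims=[]
for c,w in (("scene",(0,70)),("side",(170,110))):
    s=snapshot(c); f=s["frame"]; f=(f[70:340,0:430] if c=="scene" else f[80:384,150:490])
    ims.append(cv2.resize(f[:,:,::-1],(390,330)))
    for t in ("ceramic_cup","dosing_cup","tamper"): print(c,t,[np.round(d["position"],3).tolist() for d in spot_point(c,t)])
cv2.imwrite("pics/end.png",np.hstack(ims))
E
```

```text
scene ceramic_cup [[0.488, 0.226, 0.002]]
scene dosing_cup [[0.544, -0.178, 0.006]]
scene tamper [[0.469, 0.338, 0.005], [0.377, 0.289, -0.003], [0.6, 0.204, -0.002], [0.533, -0.305, 0.004], [0.517, 0.105, 0.002]]
side ceramic_cup [[0.489, 0.224, -0.001]]
side dosing_cup [[0.542, -0.178, 0.005]]
side tamper [[0.532, -0.309, 0.005], [0.605, 0.204, 0.001], [0.368, 0.289, 0.005], [0.518, 0.108, 0.003], [0.464, 0.336, -0.001]]
```

View pics/end.png

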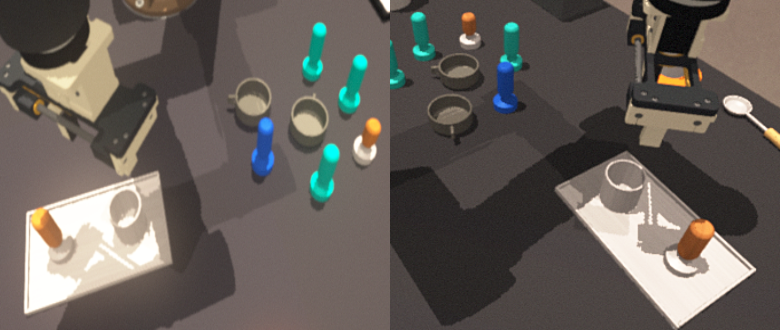

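The tamper and the dosing cup both stand upright on the tray, and the ceramic cup is where it was.

```bash
python3 -c "
from plant import *
print(close_job())"
```

```text
the job is handed in; nothing more can be done
None
```

The job is handed in at about 23 s of robot time: the tamper came out first, then the dosing cup; both stand upright on the tray about 130 mm apart, and the ceramic cup stayed in place.

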